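# Bring the thin stencil strip from the light box to the panel

## Task

The flat metal stencil strip on the light box is too thin to pick up where it lies: press on it and slide it until one end sticks well out past an edge of the light box and can be grasped, then lift the strip off. Set it down flat on the white panel, not dropping it from a height, centred on the pencilled cross with its length along the panel's longer side, and let go. Do not let the strip fall to the bench, and leave the spray can, the roll of tape and the knife where they are.

Things in the scene. Friction and masses are not known exactly. Their poses are not given: they have to be found in the camera images.
- stencil: Flat dark-metal strip 200 x 50 mm, only 2 mm thick, about 45 g, with rows of small round holes (under 9 mm, none within 25 mm of an end). Starts flat on the light box, its length roughly along the box's longer side. It slides on the box at a friction of about 0.6: fingertips pressed on its top drag it along. Origin: centre of its underside; x along its length, y across, z up. Use either end.
- stencil_end_a (a point): Middle of the stencil's end edge at its +x, 100 mm from its centre.
- stencil_end_b (a point): Middle of the stencil's end edge at its -x, 100 mm from its centre.
- light_box: Tracing light box that does not move: aluminium case 270 (x) by 350 (y) by 60 mm high with a flat white top, no rim, vertical sides down to the bench. Origin: centre of its underside on the bench; x and y along its sides, z up. It may stand to the robot's left or right.
- panel: White-primed wooden painting panel that does not move, lying face up: 300 (x) by 200 (y) by 40 mm thick, on the other side of the robot from the light box. Two thin grey pencil lines cross at the middle of its face. Origin: centre of its underside on the bench; x along its longer side, z up.
- panel_middle (a point): The pencilled cross: the middle of the panel's white face, 40 mm above the bench.
- spray_can: Bystander: spray can standing on the bench between the light box and the panel, beyond them from the robot, 66 mm across, 195 mm tall. Origin: centre of its underside.
- tape_roll: Bystander: roll of masking tape lying on the light box, on the half away from the robot, 80 mm across with a 60 mm bore, 24 mm high. Origin: centre of its underside.
- knife: Bystander: utility knife lying on the bench close to the robot, about 165 long, 18 wide, 12 mm high (15 mm at its slide button). Origin: near its middle, on its underside; x along its length.
Mind the look-alikes: they are no part of the job. Of the things that look like the stencil, the largest one is meant.

How it is judged:
By the outcome, as a careful person would: the job done as asked, in the order asked, and still so for the second after the job is handed in, with the robot touching nothing.
It also fails if it takes over 54 s, if anything falls off the work surface, if the arm or the gripper's body presses on something with over 40 N, if the wrist force passes 120 N, or if a joint passes its speed limit or range.

## Robot

A 6-joint arm with a two-finger parallel gripper is mounted at the origin on the work surface. World frame = base frame: x ahead of the robot, y to its left, z up, the work surface at z = 0. Lengths are in m, angles in rad, forces in N, time in s.
With the tool pointing down it reaches from about 0.375 to 0.975 m from the base axis. Payload 3.8 kg.
Tool frame: the origin (TCP) lies midway between the tips of the shut fingers; the grasp point (between the pads) lies 19 mm behind it; z points along the fingers, y is the line along which they close (so a half turn about z gives the same grasp; the last joint's range is limited). The gripper opens to 85 mm and grips with 20 to 120 N. Pads are 22 mm wide; open, the fingers measure 114 mm over their backs; the gripper's body (76 mm by 85 mm) begins 54 mm behind the grasp point. The pads swing forward as they close: fully open they stand 13 mm farther back than shut.
Start: joints at [-1.304, 0.264, 1.604, -0, 1.274, -0.037], TCP at [0.202, -0.644, 0.231] pointing down, gripper open.
Joint ranges: [-2.63, 2.63], [-0.94, 2.18], [0.31, 2.57], [-1.31, 4.45], [0, 2.66], [-2.55, 2.55]. Speed limits (rad/s): [2.57, 2.57, 3.14, 3.14, 3.14, 3.14].

## Interface

Orientations are given as a rotation vector (axis times angle).
In Python, from plant import ctrl gives the robot as it stands.
- The arm moves only by the tool play_rows, never from a script. Its argument "rows" is a list of rows, each an object with "xyz": the shift along the tool's x, y, z in m, a list of three; "rotation": the turn, a rotation vector about the tool's x, y, z in rad, a list of three. In form: [{"xyz": [tx, ty, tz], "rotation": [ax, ay, az]}, ...]. A call has 1 to 8 rows; each row is the pose to reach, as a shift and turn from the pose commanded when the call began, along the tool's axes at that moment; what a row does not reach only later rows make up. A row lasts 1/8 s, in which the tool goes at most 62.5 mm and 10.7 degrees, less where a joint would pass 70% of its speed; a pose out of reach is approached as far as the arm can. A call with a gripper value outside its range is refused whole. "claw" is the finger opening in m, from 0 to 0.0854, set as the call begins (left out, the last holds). The fingers move at their own pace and stop on an object; "force" is the grip in N (left out, the last holds). Time passes only in rows, so rows that repeat a pose let the fingers close. It gives the time, the measured TCP pose, the force, the opening and the grip force at its end, in the units of the state.
- ctrl.state(): the state, without advancing time (a new reading comes with each control period).
- ctrl.get_image(name): name is "side" or "top" or "wrist"; returns a dict with "frame" (420x560x3 uint8, red, green, blue), "K" (3x3 intrinsics, pixels), "R" (3x3) and "t" (3): a world point X has camera coordinates R X + t; the wrist camera has in their place "tool_from_camera" (4x4, takes a point from camera to tool coordinates, whose origin is the TCP and whose axes are the flange's). Camera axes: x right, y down, z forward; pixel columns grow to the right and rows downward; lengths in m; the calibration is good to about 2 mm. The wrist camera is an equidistant fisheye: a pixel r from the principal point sees the ray r / f radians off the axis. A picture is of the moment at which its call begins: read the wrist's pose just before it. There is no depth.
- ctrl.job_done(): hands the job in; it is judged then, once.
Trained networks look in the newest picture that a camera, given by its name, has taken for a name from the list of things; names that differ only in an ending like _2 or _b are one class to them, and where a whole thing is asked for, a point or a joint stands for the part that bears it (a point fixed in the world has none). Each returns a list of dicts, best first, with "confidence" (0 to 1); they miss things now and then, are a little off and sometimes report something else, mostly with a low value. They report only what shows in the picture. A call takes as long as a camera call. They do not tell look-alikes from the thing itself.
- ctrl.recognise(camera, target): "point" ([column, row] in pixels, amid what is visible of it).
- ctrl.silhouettes(camera, target): "pixels" (420x560 bool, what is visible of it) and "point" ([column, row] in pixels, amid what is visible of it).
The state is a dict: "t": time; "joint_pos": joint angles; "dq": joint speeds; "joint_efforts": joint torques, N m; "tcp_pos": TCP position; "tool_rot": TCP orientation; "ft_force": force on the tool from outside, world axes, zero at the start; "wrist_torque": the same for the moment, N m; "opening": finger opening in m; "grip_force": force on a finger pad.
Only numpy, scipy, OpenCV 4.12 (cv2) and the standard library are available. Lean on these libraries where they do the work, as an engineer would, in place of code of your own. Each camera call takes 0.05 s, during which the arm holds its last target. There are 200 camera calls.

## Working session

There is one attempt and no reset: what is moved stays moved. The work goes in short steps, Python scripts to look and compute and a tool call to move; the robot and the scene stay as the last step left them, time stands still between calls to the robot, and variables do not carry over. Pictures are saved under pics/ and viewed, at most 11 in all, crops included, and the job is handed in when it is done.

Besides the shell and the picture viewer there is one more tool, called after "Emit:" as name(argument=value, ...) on one line, values as JSON. play_rows: Moves the arm, as the interface text tells. Its arguments: {"type":"object","properties":{"rows":{"type":"array"},"claw":{"type":"number"},"force":{"type":"number"}},"required":["rows"]}

```bash
mkdir -p pics; cat > h.py <<'E'
import numpy as np, cv2
from scipy.spatial.transform import Rotation as Rn
from plant import ctrl
def ray(im,px,py,st=None):
    K=im["K"]
    if "R" in im:
        d=np.linalg.solve(K,[px,py,1.]); R=np.array(im["R"]); return -R.T@np.array(im["t"]), R.T@d
    u=np.array([(px-K[0][2])/K[0][0],(py-K[1][2])/K[1][1]]); r=np.hypot(*u)+1e-12
    d=np.r_[np.sin(r)*u/r,np.cos(r)]; T=np.array(im["tool_from_camera"])
    W=Rn.from_rotvec(st["tool_rot"]).as_matrix(); return W@T[:3,3]+np.array(st["tcp_pos"]), W@(T[:3,:3]@d)
def onz(im,px,py,z,st=None):
    o,d=ray(im,px,py,st); return o+d*(z-o[2])/d[2]
def shot(name,fn):
    st=ctrl.state(); im=ctrl.get_image(name); cv2.imwrite("pics/"+fn,im["frame"][:,:,::-1]); return st,im
def rect(im,mask,z,st=None):
    """min-area rect of mask projected on plane z -> centre, length, width, yaw of long side"""
    m=mask.astype(np.uint8); c=max(cv2.findContours(m,cv2.RETR_EXTERNAL,cv2.CHAIN_APPROX_NONE)[0],key=cv2.contourArea)[:,0]
    p=np.array([onz(im,a,b,z,st)[:2] for a,b in c],np.float32)
    (x,y),(w,h),a=cv2.minAreaRect(p*1000)
    if w<h: w,h,a=h,w,a+90
    a=(a+90)%180-90
    return np.round([x,y,w,h,a],1)
E
python3 - <<'E'
from h import *
Z=dict(stencil=.062,light_box=.06,panel=.04,spray_can=.1,tape_roll=.084,knife=.012)
for cam in ("top","side"):
    st,im=shot(cam,cam+"0.png")
    for n,z in Z.items():
        for d in ctrl.silhouettes(cam,n)[:4]:
            print(cam,n,round(d["confidence"],2),np.round(d["point"]),d["pixels"].sum(),rect(im,d["pixels"],z))
print(ctrl.state())
E
```

```text
top stencil 0.89 [208. 219.] 941 [549.6 268.1 196.   49.2  73. ]
top stencil 0.84 [180. 284.] 566 [340.4 348.3 137.4  36.2 -32.1]
top stencil 0.62 [123. 274.] 524 [376.9 524.8 138.3  33.6  38.6]
top light_box 0.91 [219. 200.] 8494 [597.3 250.5 352.3 278.4  86.1]
top panel 0.66 [380. 210.] 6224 [ 5.858e+02 -2.561e+02  3.060e+02  2.092e+02  3.000e-01]
top spray_can 0.89 [288. 151.] 728 [ 7.488e+02  2.740e+01  1.255e+02  6.750e+01 -7.000e-01]
top tape_roll 0.79 [217. 182.] 357 [678.2 259.6  82.5  79.3   1.3]
top knife 0.79 [303. 265.] 253 [413.7  -3.3 152.2  18.1  75.9]
side stencil 0.89 [259. 171.] 571 [553.1 267.7 205.5  55.1  71.1]
side stencil 0.82 [202. 176.] 288 [340.9 301.2 139.2  42.4 -30. ]
side stencil 0.69 [200. 142.] 209 [373.8 479.8 135.7  35.8  37.2]
side light_box 0.6 [277. 184.] 4935 [598.9 233.1 395.  277.9  85.8]
side panel 0.63 [318. 295.] 6144 [ 586.7 -269.   305.9  220.6    0.8]
side spray_can 0.84 [338. 202.] 883 [753.   32.2 238.9  66.6  62.9]
side tape_roll 0.63 [297. 160.] 275 [684.8 252.3 101.4  76.7  73.1]
side knife 0.52 [243. 244.] 173 [417.3  -3.5 152.7  16.6  76. ]
{'t': 0.7, 'joint_pos': array([-1.30388694e+00,  2.63860129e-01,  1.60391458e+00,  8.61078183e-06,
        1.27368524e+00, -3.69105548e-02]), 'dq': array([-3.49762619e-04, -1.71376362e-03, -5.48247744e-04,  2.18914791e-04,
       -5.43080997e-04,  1.80236255e-05]), 'joint_efforts': array([-9.35134449e-04, -5.14851558e+01, -3.67611587e+01,  7.66264748e-06,
        5.91772732e-04,  3.18249465e-05]), 'tcp_pos': array([ 0.20194397, -0.64413052,  0.23135283]), 'tool_rot': array([3.10528482e+00, 4.75382133e-01, 3.67670522e-05]), 'ft_force': array([ 0.82579733, -0.47990339, -0.38166302]), 'wrist_torque': array([-0.00280511,  0.02346853,  0.0052005 ]), 'grip_force': 0.0, 'opening': 0.0852753858347405}
```

View pics/top0.png

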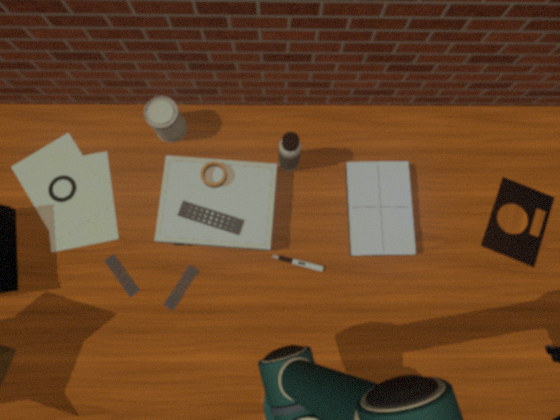

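View pics/side0.png

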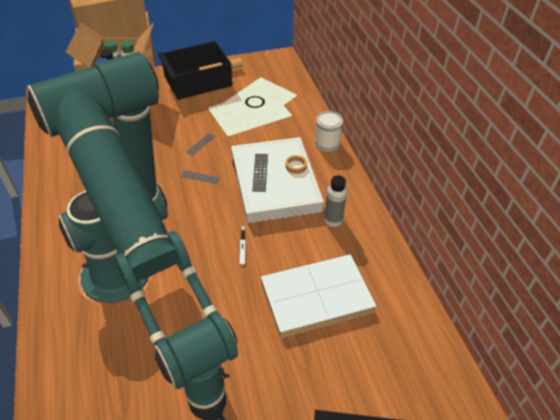

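The top view shows the perforated strip on the light box at (210,219) with the tape at (214,174). The panel is at (380,208), the knife at (300,263) and the can at (289,150). The two plain strips at (122,275) and (181,287) are decoys. I'll keep the tool vertical, press and slide the strip out toward −y, and grip it across its 50 mm width.

```bash
cat >> h.py <<'E'
def go(p,yaw,st=None):
    """tool-frame shift / rotvec to world p with tool down, tool y axis at heading yaw(deg)"""
    st=st or ctrl.state(); W=Rn.from_rotvec(st["tool_rot"])
    a=np.radians(yaw); y=np.array([np.cos(a),np.sin(a),0]); z=np.array([0,0,-1.]); x=np.cross(y,z)
    T=Rn.from_matrix(np.c_[x,y,z])
    print("xyz",np.round(W.inv().apply(np.array(p)-st["tcp_pos"]),4),"rot",np.round((W.inv()*T).as_rotvec(),4))
E
python3 - <<'E'
from h import *
go([.55,.268,.22],-17)
# box top corners / panel corners from top camera
st,im=ctrl.state(),ctrl.get_image("top")
for n,z in(("light_box",.06),("panel",.04)):
    m=ctrl.silhouettes("top",n)[0]["pixels"].astype(np.uint8)
    c=max(cv2.findContours(m,0,2)[0],key=cv2.contourArea); q=cv2.approxPolyDP(cv2.convexHull(c),6,True)[:,0]
    print(n,[(tuple(map(int,p)),np.round(onz(im,*p,z)[:2]*1000)) for p in q])
E
```

```text
xyz [ 0.605  -0.7662  0.0113] rot [ 1.000e-04  1.000e-04 -9.703e-01]
light_box [((165, 158), array([740., 415.])), ((275, 164), array([721.,  70.])), ((269, 248), array([457.,  88.])), ((157, 241), array([478., 426.]))]
panel [((406, 163), array([ 732., -352.])), ((414, 254), array([ 439., -359.])), ((351, 256), array([ 433., -163.])), ((345, 165), array([ 725., -154.]))]
```

Emit:
play_rows(rows=[{"xyz": [0.038, -0.048, 0], "rotation": [0, 0, -0.1]}, {"xyz": [0.076, -0.096, 0], "rotation": [0, 0, -0.2]}, {"xyz": [0.114, -0.144, 0], "rotation": [0, 0, -0.3]}, {"xyz": [0.152, -0.192, 0], "rotation": [0, 0, -0.4]}, {"xyz": [0.19, -0.24, 0], "rotation": [0, 0, -0.5]}, {"xyz": [0.228, -0.288, 0], "rotation": [0, 0, -0.6]}, {"xyz": [0.266, -0.336, 0], "rotation": [0, 0, -0.7]}, {"xyz": [0.304, -0.384, 0], "rotation": [0, 0, -0.8]}], claw=0, force=40)

```text
t: 1.85
tcp_pos: [0.3776, -0.185, 0.2318]
tool_rot: [2.672, 1.65, 0.001]
ft_force: [1.6, 0.0, 0.3]
opening: -0.0001
grip_force: 0.0
```

```bash
python3 -c "
from h import *
print(ctrl.state()['tcp_pos'],ctrl.state()['t']);go([.55,.268,.2],-17)"
```

```text
[ 0.3776169  -0.18499874  0.23177775] 1.85
xyz [ 0.4822 -0.0488  0.0317] rot [ 1.700e-03  1.000e-04 -1.676e-01]
```

Emit:
play_rows(rows=[{"xyz": [0.06, -0.006, 0.004], "rotation": [0, 0, -0.02]}, {"xyz": [0.12, -0.012, 0.008], "rotation": [0, 0, -0.04]}, {"xyz": [0.18, -0.018, 0.012], "rotation": [0, 0, -0.06]}, {"xyz": [0.24, -0.024, 0.016], "rotation": [0, 0, -0.08]}, {"xyz": [0.3, -0.03, 0.02], "rotation": [0, 0, -0.1]}, {"xyz": [0.36, -0.036, 0.024], "rotation": [0, 0, -0.13]}, {"xyz": [0.42, -0.042, 0.028], "rotation": [0, 0, -0.15]}, {"xyz": [0.475, -0.047, 0.032], "rotation": [0, 0, -0.165]}])

```text
t: 2.85
tcp_pos: [0.5496, 0.2609, 0.1994]
tool_rot: [2.529, 1.863, 0.001]
ft_force: [0.5, -0.4, -0.3]
opening: -0.0001
grip_force: 0.0
```

```bash
cat > look.py <<'E'
from h import *
import sys
fn=sys.argv[1]; zs=float(sys.argv[2])
st,im=shot("wrist",fn)
print(st["t"],np.round(st["tcp_pos"],4),np.round(st["ft_force"],1))
for n,z in(("stencil",zs),("light_box",.06)):
    for d in ctrl.silhouettes("wrist",n)[:2]:
        print(n,round(d["confidence"],2),np.round(d["point"]),rect(im,d["pixels"],z,st))
E
python3 look.py w1.png .062
```

```text
2.85 [0.5496 0.2609 0.1994] [ 0.5 -0.4 -0.3]
stencil 0.9 [62. 27.] [393.9 496.3  68.2  33.   37.6]
stencil 0.87 [284. 158.] [554.4 279.7 178.7  51.8  72.6]
light_box 0.85 [344. 141.] [602.3 251.5 351.8 272.9  85.3]
```

View pics/w1.png

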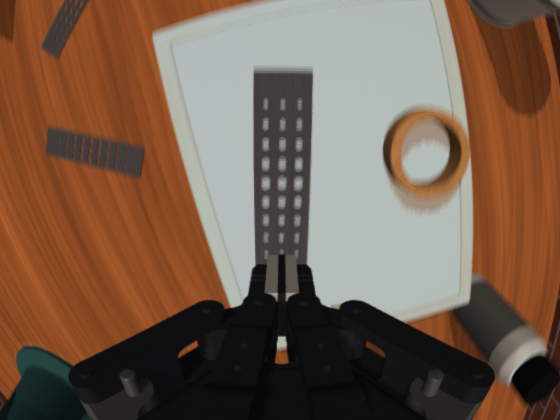

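The strip's far end shows at (283,69), the tape at (426,153) and the can at lower right. The strip centre is about (0.551, 0.269) with yaw 72.7°. I'll descend onto its middle with the fingers shut.

Emit:
play_rows(rows=[{"xyz": [0.008, -0.001, 0.045], "rotation": [0, 0, 0]}, {"xyz": [0.008, -0.001, 0.085], "rotation": [0, 0, 0]}, {"xyz": [0.008, -0.001, 0.11], "rotation": [0, 0, 0]}, {"xyz": [0.008, -0.001, 0.124], "rotation": [0, 0, 0]}, {"xyz": [0.008, -0.001, 0.13], "rotation": [0, 0, 0]}, {"xyz": [0.008, -0.001, 0.134], "rotation": [0, 0, 0]}, {"xyz": [0.008, -0.001, 0.137], "rotation": [0, 0, 0]}, {"xyz": [0.008, -0.001, 0.138], "rotation": [0, 0, 0]}])

```text
t: 4.0
tcp_pos: [0.5509, 0.2667, 0.0621]
tool_rot: [2.53, 1.862, 0.002]
ft_force: [-2.2, -1.0, 4.6]
opening: -0.0001
grip_force: 2.0
```

Emit:
play_rows(rows=[{"xyz": [0, 0, 0.001], "rotation": [0, 0, 0]}, {"xyz": [0, 0, 0.001], "rotation": [0, 0, 0]}])

```text
t: 4.25
tcp_pos: [0.5509, 0.2667, 0.0621]
tool_rot: [2.53, 1.862, 0.002]
ft_force: [-1.9, -1.8, 7.0]
opening: 0.0002
grip_force: 3.6
```

Emit:
play_rows(rows=[{"xyz": [0, 0, 0.002], "rotation": [0, 0, 0]}, {"xyz": [-0.003, 0.001, 0.003], "rotation": [0, 0, 0]}, {"xyz": [-0.01, 0.002, 0.003], "rotation": [0, 0, 0]}, {"xyz": [-0.02, 0.004, 0.003], "rotation": [0, 0, 0]}, {"xyz": [-0.03, 0.007, 0.003], "rotation": [0, 0, 0]}, {"xyz": [-0.04, 0.009, 0.003], "rotation": [0, 0, 0]}, {"xyz": [-0.05, 0.011, 0.003], "rotation": [0, 0, 0]}, {"xyz": [-0.055, 0.012, 0.003], "rotation": [0, 0, 0]}])

```text
t: 5.25
tcp_pos: [0.5501, 0.2135, 0.062]
tool_rot: [2.53, 1.86, 0.018]
ft_force: [0.6, 7.8, 10.7]
opening: 0.0002
grip_force: 5.7
```

```bash
cat > top.py <<'E'
from h import *
import sys
st,im=shot("top",sys.argv[1]); z=float(sys.argv[2]); print(st["t"],np.round(st["tcp_pos"],4),np.round(st["ft_force"],1))
for cam in("top","side"):
    if cam=="side": st,im=shot("side",sys.argv[1].replace(".","s."))
    for d in ctrl.silhouettes(cam,"stencil")[:3]: print(cam,round(d["confidence"],2),np.round(d["point"]),rect(im,d["pixels"],z))
E
python3 top.py t1.png .062
```

```text
5.25 [0.5501 0.2135 0.062 ] [ 0.6  7.8 10.7]
top 0.8 [249. 221.] [528.2 132.3  64.7  38.8  15.4]
top 0.79 [122. 274.] [375.9 526.  134.8  33.5  37.6]
top 0.77 [179. 288.] [339.2 348.6 135.1  33.7 -32.2]
side 0.65 [264. 192.] [545.  187.6 135.2  53.3  72.6]
side 0.6 [201. 144.] [375.2 481.6 131.6  32.8  38.8]
side 0.55 [200. 176.] [336.2 303.6 132.3  33.8 -31.4]
```

Emit:
play_rows(rows=[{"xyz": [-0.006, 0.001, 0.001], "rotation": [0, 0, 0]}, {"xyz": [-0.018, 0.004, 0.001], "rotation": [0, 0, 0]}, {"xyz": [-0.03, 0.007, 0.001], "rotation": [0, 0, 0]}, {"xyz": [-0.044, 0.01, 0.001], "rotation": [0, 0, 0]}, {"xyz": [-0.058, 0.013, 0.001], "rotation": [0, 0, 0]}, {"xyz": [-0.072, 0.016, 0.001], "rotation": [0, 0, 0]}, {"xyz": [-0.086, 0.019, 0.001], "rotation": [0, 0, 0]}, {"xyz": [-0.094, 0.021, 0.001], "rotation": [0, 0, 0]}])

```text
t: 6.45
tcp_pos: [0.5436, 0.1174, 0.062]
tool_rot: [2.53, 1.859, 0.021]
ft_force: [1.4, 9.1, 15.3]
opening: -0.0
grip_force: 8.0
```

```bash
python3 top.py t2.png .062; python3 look.py w2.png .062
```

```text
6.45 [0.5436 0.1174 0.062 ] [ 1.4  9.1 15.3]
top 0.94 [122. 276.] [375.5 524.4 133.5  31.   38.4]
top 0.57 [181. 287.] [341.  349.2 136.   35.9 -31.6]
top 0.55 [270. 226.] [521.4  76.9  52.   41.2 -44.5]
side 0.7 [267. 212.] [532.7  81.6 115.3  47.8  73.8]
side 0.65 [200. 175.] [337.7 304.  137.3  36.7 -32.8]
side 0.5 [201. 140.] [373.9 481.7 138.   34.4  38. ]
6.65 [0.5435 0.1167 0.062 ] [ 1.3  4.5 16.7]
stencil 0.84 [15. 28.] [438.2 294.7  30.7  26.  -30.8]
stencil 0.69 [284. 154.] [554.6 155.1 124.9  50.7  72.8]
light_box 0.8 [356. 132.] [595.8 173.2 290.7 194.3 -10.3]
```

View pics/t2s.png

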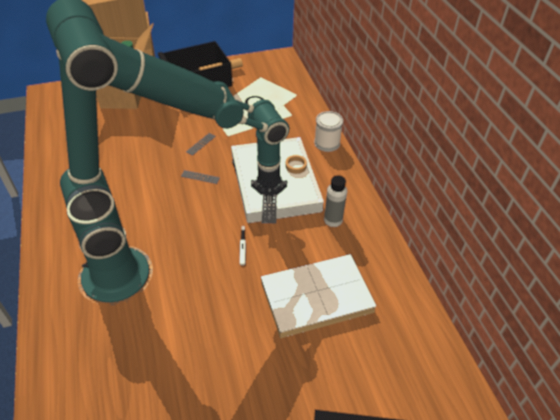

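The side view shows the strip's end jutting past the light box at (269,213), by about 60 mm. I'll lift, open and hover over that end.

Emit:
play_rows(rows=[{"xyz": [0, 0, -0.02], "rotation": [0, 0, 0]}, {"xyz": [0, 0, -0.05], "rotation": [0, 0, 0]}, {"xyz": [-0.02, 0, -0.08], "rotation": [0, 0, 0]}, {"xyz": [-0.05, 0, -0.08], "rotation": [0, 0, 0]}, {"xyz": [-0.071, -0.001, -0.08], "rotation": [0, 0, 0]}, {"xyz": [-0.071, -0.001, -0.08], "rotation": [0, 0, 0]}], claw=0.08)

```text
t: 7.55
tcp_pos: [0.5147, 0.0459, 0.1359]
tool_rot: [-2.532, -1.859, 0.001]
ft_force: [0.1, 0.7, -0.7]
opening: 0.0801
grip_force: 0.0
```

```bash
python3 look.py w3.png .062; python3 top.py t3.png .062
```

```text
7.55 [0.5147 0.0459 0.1359] [ 0.1  0.7 -0.7]
stencil 0.79 [293. 121.] [539.7 106.5 176.   51.5  72.9]
light_box 0.86 [354.  77.] [645.8 124.7 165.9 107.3  -5.2]
7.7 [0.5155 0.0473 0.1359] [-0.   0.1  0.3]
top 0.84 [124. 275.] [376.7 524.4 135.3  32.9  38.6]
top 0.65 [181. 286.] [340.5 348.6 135.7  35.6 -32.4]
top 0.63 [240. 213.] [559.2 168.   90.7  51.8  71.4]
side 0.63 [200. 176.] [338.1 304.6 134.3  42.4 -35.6]
side 0.6 [272. 206.] [538.2 100.5 163.5  47.8  73.8]
side 0.57 [200. 143.] [372.7 482.4 138.1  40.1  42.3]
```

View pics/w3.png

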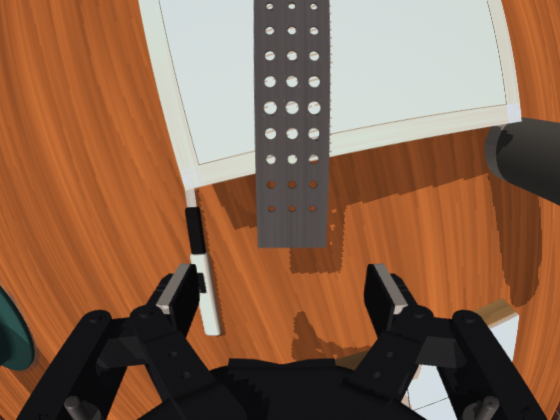

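The wrist view shows the strip's free end at (293,247) between the fingers, with the box edge at about row 165. I'll shift 6 mm sideways, descend and close.

Emit:
play_rows(rows=[{"xyz": [0.001, 0.006, 0.01], "rotation": [0, 0, 0]}, {"xyz": [0.001, 0.006, 0.04], "rotation": [0, 0, 0]}, {"xyz": [0.001, 0.006, 0.07], "rotation": [0, 0, 0]}, {"xyz": [0.001, 0.006, 0.09], "rotation": [0, 0, 0]}, {"xyz": [0.001, 0.006, 0.098], "rotation": [0, 0, 0]}, {"xyz": [0.001, 0.006, 0.098], "rotation": [0, 0, 0]}])

```text
t: 8.65
tcp_pos: [0.5213, 0.0462, 0.0376]
tool_rot: [-2.53, -1.862, 0.002]
ft_force: [0.3, -0.6, 0.7]
opening: 0.0798
grip_force: 0.0
```

Emit:
play_rows(rows=[{"xyz": [0, 0, 0], "rotation": [0, 0, 0]}, {"xyz": [0, 0, 0], "rotation": [0, 0, 0]}, {"xyz": [0, 0, 0], "rotation": [0, 0, 0]}, {"xyz": [0, 0, 0], "rotation": [0, 0, 0]}, {"xyz": [0, 0, 0], "rotation": [0, 0, 0]}, {"xyz": [0, 0, 0], "rotation": [0, 0, 0]}], claw=0.03, force=60)

```text
t: 9.4
tcp_pos: [0.5225, 0.0461, 0.0389]
tool_rot: [2.53, 1.861, 0.002]
ft_force: [1.8, -0.1, 3.7]
opening: 0.0475
grip_force: 61.2
```

```bash
python3 look.py w4.png .062
```

```text
9.4 [0.5225 0.0461 0.0389] [ 1.8 -0.1  3.7]
stencil 0.7 [281. 151.] [535.6  92.9 145.4  51.7  72.8]
light_box 0.77 [324. 105.] [628.4 112.5 133.8  78.7  -4.2]
```

View pics/w4.png

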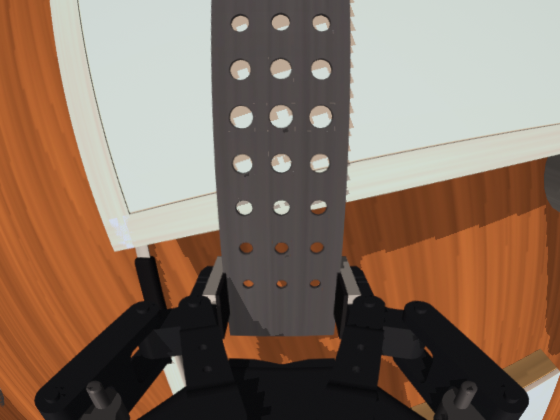

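The strip's 50 mm width is held between the pads at (215,290) and (348,290), clear of the box. I'll lift it.

Emit:
play_rows(rows=[{"xyz": [0, 0, -0.002], "rotation": [0, 0, 0]}, {"xyz": [0, 0, -0.006], "rotation": [0, 0, 0]}, {"xyz": [0, 0, -0.014], "rotation": [0, 0, 0]}, {"xyz": [0, 0, -0.026], "rotation": [0, 0, 0]}, {"xyz": [0, 0, -0.042], "rotation": [0, 0, 0]}, {"xyz": [0, 0, -0.06], "rotation": [0, 0, 0]}, {"xyz": [0, 0, -0.072], "rotation": [0, 0, 0]}, {"xyz": [0, 0, -0.08], "rotation": [0, 0, 0]}])

```text
t: 10.55
tcp_pos: [0.5221, 0.0461, 0.1197]
tool_rot: [2.53, 1.862, 0.002]
ft_force: [-0.1, -0.1, -0.6]
opening: 0.0475
grip_force: 61.6
```

```bash
python3 look.py w5.png .142; python3 top.py t5.png .142; python3 -c "
from h import *
go([.42,-.2565,.12],-90)"
```

```text
10.55 [0.5221 0.0461 0.1197] [-0.1 -0.1 -0.6]
stencil 0.69 [282. 167.] [535.5  91.8 147.6  51.4  72.7]
light_box 0.58 [370.  77.] [654.4 120.5 149.6 102.   -6.2]
10.7 [0.5218 0.0462 0.1187] [ 0.2  0.4 -0.4]
top 0.96 [240. 210.] [555.7 166.4  95.   51.5  73.2]
top 0.8 [180. 286.] [339.6 328.8 128.1  35.5 -31.4]
top 0.59 [124. 272.] [372.3 491.6 126.7  35.1  35.5]
side 0.73 [202. 177.] [331.5 217.7 125.9  37.8 -29.6]
side 0.72 [197. 143.] [364.6 388.2 123.7  27.9  38.3]
side 0.63 [268. 200.] [521.8  53.9  58.4  45.2  73.9]
xyz [-0.3189 -0.0064 -0.0024] rot [-9.0000e-04  1.4000e-03  1.2688e+00]
```

View pics/w5.png

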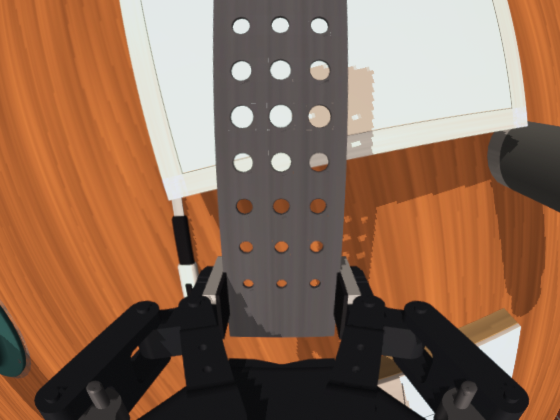

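The strip is level and firmly held, with the pads at (215,285) and (348,285). I'll carry it to just off the near side of the panel while turning it.

Emit:
play_rows(rows=[{"xyz": [-0.015, -0.001, 0], "rotation": [0, 0, 0.03]}, {"xyz": [-0.05, -0.002, 0], "rotation": [0, 0, 0.1]}, {"xyz": [-0.1, -0.004, 0], "rotation": [0, 0, 0.2]}, {"xyz": [-0.155, -0.007, 0], "rotation": [0, 0, 0.32]}, {"xyz": [-0.21, -0.009, 0], "rotation": [0, 0, 0.45]}, {"xyz": [-0.26, -0.011, 0], "rotation": [0, 0, 0.58]}, {"xyz": [-0.3, -0.013, 0], "rotation": [0, 0, 0.71]}, {"xyz": [-0.322, -0.014, 0], "rotation": [0, 0, 0.84]}])

```text
t: 11.9
tcp_pos: [0.4107, -0.2594, 0.1181]
tool_rot: [3.072, 0.657, -0.001]
ft_force: [-0.3, -0.2, -0.1]
opening: 0.0473
grip_force: 61.6
```

```bash
python3 - <<'E'
from h import *
go([.412,-.257,.11],-88.3)
for cam in("top","side"):
    st,im=shot(cam,cam+"6.png")
    for d in ctrl.recognise(cam,"panel_middle")[:2]: print(cam,d["confidence"],d["point"],onz(im,*d["point"],.04))
    for d in ctrl.silhouettes(cam,"panel")[:1]: print(rect(im,d["pixels"],.04))
im=cv2.imread("pics/top0.png"); cv2.imwrite("pics/c0.png",cv2.resize(im[150:265,335:425],None,fx=5,fy=5,interpolation=cv2.INTER_CUBIC))
E
```

```text
xyz [ 0.0022 -0.0016  0.0081] rot [1.000e-04 7.000e-04 3.914e-01]
top 0.92 [375.9, 201.9] [ 0.60369103 -0.24845513  0.04      ]
[ 586.2 -256.5  303.2  206.4    0.8]
side 0.85 [319.7, 296.9] [ 0.58867558 -0.28425199  0.04      ]
[ 588.9 -268.6  310.4  224.6    0.9]
```

View pics/c0.png

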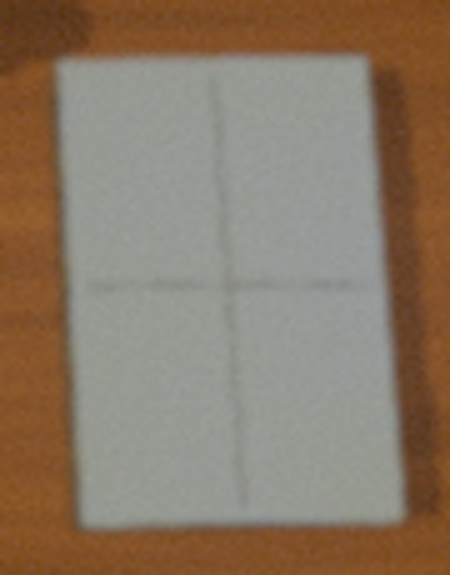

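The crop puts the pencilled cross at top-camera pixel about (380.2,206.8), with the long line running from (377.2,164.6) to (383.6,251.2).

```bash
python3 - <<'E'
from h import *
im=ctrl.get_image("top")
for p in [(380.2,206.8),(377.2,164.6),(383.6,251.2),(352.2,207.4),(407.6,206.8),(346,161.2),(408.6,160.8),(415.6,254),(350.6,254.8)]: print(p,np.round(onz(im,*p,.04)[:2]*1000,1))
im=ctrl.get_image("side"); print(np.round(onz(im,318,290.5,.04)*1000,1))
E
```

```text
(380.2, 206.8) [ 587.9 -261.3]
(377.2, 164.6) [ 726.5 -258.5]
(383.6, 251.2) [ 447.9 -264.9]
(352.2, 207.4) [ 585.9 -172.6]
(407.6, 206.8) [ 587.9 -348.3]
(346, 161.2) [ 737.7 -158.1]
(408.6, 160.8) [ 739.6 -361.1]
(415.6, 254) [ 439.1 -363.9]
(350.6, 254.8) [ 437.1 -162.3]
[ 591.3 -261.2   40. ]
```

Emit:
play_rows(rows=[{"xyz": [0, 0, 0], "rotation": [0, 0, 0.1]}, {"xyz": [0, 0, 0.01], "rotation": [0, 0, 0.2]}, {"xyz": [0, 0, 0.02], "rotation": [0, 0, 0.3]}, {"xyz": [0, 0, 0.03], "rotation": [0, 0, 0.37]}, {"xyz": [0, 0, 0.04], "rotation": [0, 0, 0.39]}, {"xyz": [0, 0, 0.05], "rotation": [0, 0, 0.39]}, {"xyz": [0, 0, 0.05], "rotation": [0, 0, 0.39]}])

```text
t: 13.18
tcp_pos: [0.4117, -0.2564, 0.0672]
tool_rot: [-3.14, -0.063, 0.003]
ft_force: [0.6, 0.1, 0.2]
opening: 0.0473
grip_force: 61.6
```

```bash
python3 - <<'E'
from h import *
st,im=shot("wrist","w7.png")
for d in ctrl.silhouettes("wrist","stencil")[:2]: print(d["confidence"],rect(im,d["pixels"],st["tcp_pos"][2]+.0225,st))
for d in ctrl.silhouettes("wrist","panel")[:2]: print(d["confidence"],rect(im,d["pixels"],.04,st))
E
```

```text
0.66 [ 458.4 -253.8  147.    51.     2.4]
0.63 [ 502.1 -324.1  126.3   76.4    1.5]
```

View pics/w7.png

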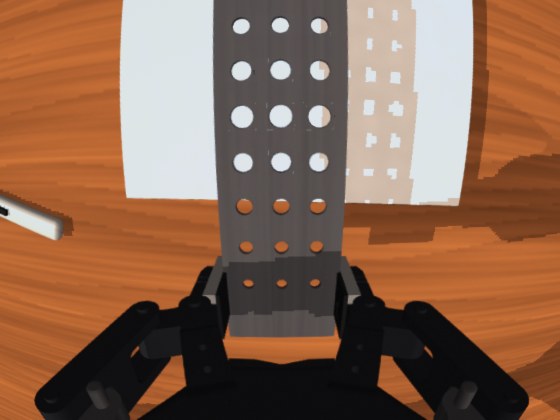

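The wrist view shows the strip over the panel, with the panel's near edge at about row 200 and the fingers outside it. I'll correct the offset by 7 mm and 1.5°, then lower it.

Emit:
play_rows(rows=[{"xyz": [0, 0.003, 0.005], "rotation": [0, 0, 0.01]}, {"xyz": [0, 0.007, 0.014], "rotation": [0, 0, 0.026]}, {"xyz": [0, 0.007, 0.026], "rotation": [0, 0, 0.026]}, {"xyz": [0, 0.007, 0.036], "rotation": [0, 0, 0.026]}, {"xyz": [0, 0.007, 0.042], "rotation": [0, 0, 0.026]}, {"xyz": [0, 0.007, 0.045], "rotation": [0, 0, 0.026]}, {"xyz": [0, 0.007, 0.047], "rotation": [0, 0, 0.026]}, {"xyz": [0, 0.007, 0.047], "rotation": [0, 0, 0.026]}])

```text
t: 14.32
tcp_pos: [0.4129, -0.2642, 0.0214]
tool_rot: [3.141, 0.02, 0.0]
ft_force: [-0.1, 0.1, 0.2]
opening: 0.0474
grip_force: 61.6
```

Emit:
play_rows(rows=[{"xyz": [0, 0, 0.001], "rotation": [0, 0, 0]}, {"xyz": [0, 0, 0.002], "rotation": [0, 0, 0]}, {"xyz": [0, 0, 0.003], "rotation": [0, 0, 0]}, {"xyz": [0, 0, 0.003], "rotation": [0, 0, 0]}])

```text
t: 14.82
tcp_pos: [0.413, -0.2644, 0.0189]
tool_rot: [3.141, 0.02, 0.001]
ft_force: [-1.5, 1.1, 4.9]
opening: 0.0474
grip_force: 62.0
```

Contact (4.9 N). Releasing, then straight up.

Emit:
play_rows(rows=[{"xyz": [0, 0, 0], "rotation": [0, 0, 0]}, {"xyz": [0, 0, 0], "rotation": [0, 0, 0]}, {"xyz": [0, 0, 0], "rotation": [0, 0, 0]}, {"xyz": [0, 0, 0], "rotation": [0, 0, 0]}], claw=0.08)

```text
t: 15.32
tcp_pos: [0.4126, -0.2641, 0.0182]
tool_rot: [-3.141, -0.02, 0.0]
ft_force: [0.2, 0.6, -0.1]
opening: 0.0795
grip_force: 0.0
```

Emit:
play_rows(rows=[{"xyz": [0, 0, -0.01], "rotation": [0, 0, 0]}, {"xyz": [0, 0, -0.04], "rotation": [0, 0, 0]}, {"xyz": [0, 0, -0.08], "rotation": [0, 0, 0]}, {"xyz": [0, 0, -0.13], "rotation": [0, 0, 0]}, {"xyz": [0, 0, -0.17], "rotation": [0, 0, 0]}, {"xyz": [0, 0, -0.18], "rotation": [0, 0, 0]}])

```text
t: 16.08
tcp_pos: [0.4146, -0.2655, 0.2025]
tool_rot: [3.137, 0.02, 0.009]
ft_force: [0.6, 0.1, -1.4]
opening: 0.0801
grip_force: 0.0
```

```bash
python3 top.py t8.png .042; python3 look.py w8.png .042; python3 - <<'E'
import cv2
a=cv2.imread("pics/w8.png"); t=cv2.imread("pics/t8.png")[140:280,330:440]
cv2.imwrite("pics/c8.png",cv2.resize(a,(440,330))) if 0 else cv2.imwrite("pics/c8.png",cv2.hconcat([cv2.resize(a,(480,360)),cv2.resize(t,(283,360))]))
E
```

```text
16.075 [ 0.4146 -0.2655  0.2025] [ 0.6  0.1 -1.4]
top 0.85 [381. 234.] [ 485.4 -264.1  197.1   52.9    1.1]
top 0.66 [180. 288.] [340.5 353.5 138.   34.9 -31.5]
top 0.57 [121. 273.] [376.  532.1 142.3  38.3  39.7]
side 0.96 [284. 300.] [ 489.9 -262.3  196.5   51.7    2.3]
side 0.44 [198. 179.] [333.  317.8  53.3  19.7 -40.2]
16.275 [ 0.4119 -0.2636  0.197 ] [-0.7 -0.2 -0. ]
stencil 0.73 [282. 103.] [ 487.3 -262.5  201.1   51.     1.3]
light_box 0.62 [ 9. 69.] [551.   43.5 188.3  43.2  -0.7]
```

View pics/c8.png

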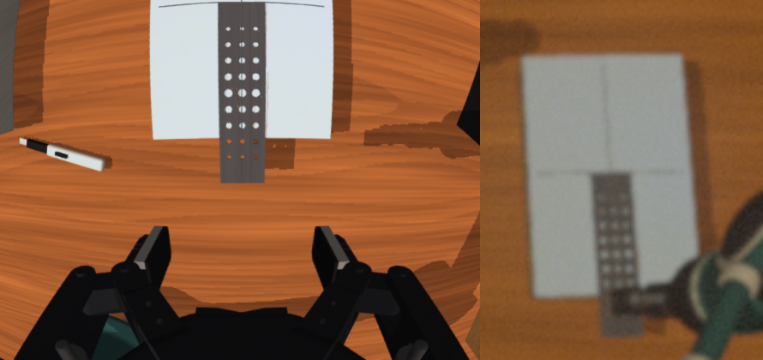

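The strip lies flat on the panel with its far end at the pencilled cross-line; centre about (0.4875,−0.263). I'll press at its middle and slide it +x about 100 mm.

Emit:
play_rows(rows=[{"xyz": [0.03, 0, 0.03], "rotation": [0, 0, 0]}, {"xyz": [0.0755, 0, 0.06], "rotation": [0, 0, 0]}, {"xyz": [0.0755, 0, 0.1], "rotation": [0, 0, 0]}, {"xyz": [0.0755, 0, 0.13], "rotation": [0, 0, 0]}, {"xyz": [0.0755, 0, 0.145], "rotation": [0, 0, 0]}, {"xyz": [0.0755, 0, 0.151], "rotation": [0, 0, 0]}, {"xyz": [0.0755, 0, 0.154], "rotation": [0, 0, 0]}, {"xyz": [0.0755, 0, 0.156], "rotation": [0, 0, 0]}], claw=0, force=40)

```text
t: 17.42
tcp_pos: [0.4891, -0.2638, 0.0434]
tool_rot: [3.14, 0.02, 0.003]
ft_force: [0.1, 0.8, 0.6]
opening: 0.0
grip_force: 0.0
```

Emit:
play_rows(rows=[{"xyz": [0, 0, 0.001], "rotation": [0, 0, 0]}, {"xyz": [0, 0, 0.003], "rotation": [0, 0, 0]}, {"xyz": [0, 0, 0.005], "rotation": [0, 0, 0]}, {"xyz": [0, 0, 0.005], "rotation": [0, 0, 0]}])

```text
t: 17.92
tcp_pos: [0.4889, -0.2637, 0.0419]
tool_rot: [3.141, 0.02, 0.001]
ft_force: [-10.1, 6.6, 26.8]
opening: -0.0001
grip_force: 13.3
```

Emit:
play_rows(rows=[{"xyz": [0.004, 0, -0.0015], "rotation": [0, 0, 0]}, {"xyz": [0.014, 0, -0.0015], "rotation": [0, 0, 0]}, {"xyz": [0.028, 0, -0.0015], "rotation": [0, 0, 0]}, {"xyz": [0.044, 0, -0.0015], "rotation": [0, 0, 0]}, {"xyz": [0.06, 0, -0.0015], "rotation": [0, 0, 0]}, {"xyz": [0.076, 0, -0.0015], "rotation": [0, 0, 0]}, {"xyz": [0.091, 0, -0.0015], "rotation": [0, 0, 0]}, {"xyz": [0.1, 0, -0.0015], "rotation": [0, 0, 0]}])

```text
t: 18.92
tcp_pos: [0.5883, -0.263, 0.042]
tool_rot: [3.14, 0.021, -0.001]
ft_force: [-9.1, 0.5, 15.5]
opening: 0.0001
grip_force: 8.1
```

Emit:
play_rows(rows=[{"xyz": [0, 0, 0], "rotation": [0, 0, 0]}, {"xyz": [0, 0, 0], "rotation": [0, 0, 0]}])

```text
t: 19.18
tcp_pos: [0.5897, -0.2631, 0.0421]
tool_rot: [3.139, 0.02, 0.005]
ft_force: [-3.8, 0.5, 12.0]
opening: -0.0002
grip_force: 5.5
```

Emit:
play_rows(rows=[{"xyz": [0, 0, -0.005], "rotation": [0, 0, 0]}, {"xyz": [0, 0, -0.02], "rotation": [0, 0, 0]}, {"xyz": [-0.04, 0, -0.06], "rotation": [0, 0, 0]}, {"xyz": [-0.1, 0, -0.1], "rotation": [0, 0, 0]}, {"xyz": [-0.15, 0, -0.14], "rotation": [0, 0, 0]}, {"xyz": [-0.18, 0, -0.17], "rotation": [0, 0, 0]}, {"xyz": [-0.18, 0, -0.17], "rotation": [0, 0, 0]}, {"xyz": [-0.18, 0, -0.17], "rotation": [0, 0, 0]}])

```text
t: 20.18
tcp_pos: [0.4086, -0.2643, 0.2091]
tool_rot: [3.141, 0.019, 0.002]
ft_force: [-0.4, 0.0, 0.0]
opening: 0.0
grip_force: 0.0
```

```bash
python3 top.py t9.png .042; python3 - <<'E'
from h import *
st,im=shot("wrist","w9.png")
for n,z in(("stencil",.042),("panel",.04)):
    for d in ctrl.silhouettes("wrist",n)[:1]: print(n,d["confidence"],rect(im,d["pixels"],z,st))
for c in("top","side"):
  i=ctrl.get_image(c)
  for d in ctrl.silhouettes(c,"panel")[:1]: print(c,rect(i,d["pixels"],.04))
t=cv2.imread("pics/t9.png")[150:265,335:425]
cv2.imwrite("pics/c9.png",cv2.hconcat([cv2.resize(cv2.imread("pics/w9.png"),None,fx=.85,fy=.85),cv2.resize(t,(280,357))]))
E
```

```text
20.175 [ 0.4086 -0.2643  0.2091] [-0.4  0.   0. ]
top 0.82 [181. 289.] [338.7 352.8 142.3  41.4 -30.9]
top 0.8 [122. 274.] [376.8 533.5 143.1  36.9  37.1]
top 0.76 [379. 208.] [ 586.6 -262.8  196.7   52.7    1. ]
side 0.81 [314. 290.] [ 590.5 -259.7  199.4   54.6    1.1]
side 0.6 [195. 177.] [330.8 324.9 109.1  28.8 -31.9]
stencil 0.64 [ 539.2 -262.9  102.2   50.8    1.6]
panel 0.66 [ 517.3 -261.3  201.8  160.   -89.2]
top [ 588.1 -256.9  312.1  211.4    1.8]
side [ 586.8 -269.   308.4  224.7    1.1]
```

View pics/c9.png

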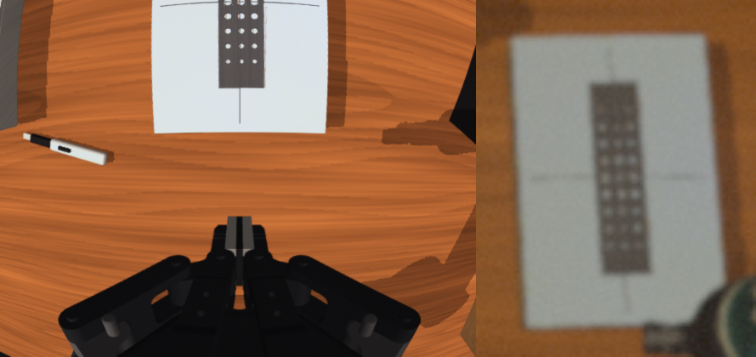

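The strip is centred on the cross and aligned, with the pencil line coming out at its middle at (240,105); the error is about 2 mm. The arm is clear, so I'll hand in.

```bash
python3 -c "
from plant import ctrl
print(ctrl.job_done())"
```

```text
the job is handed in; nothing more can be done
None
```

The stencil strip is lying flat on the panel, within about 2 mm of the pencilled cross and along the panel's longer side; the arm is clear, the spray can, tape and knife were not touched, and the job is handed in at about 21 s.

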